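# Open the folding crank and wind down the block-printing press

### The arm

A 6-joint arm with a two-finger parallel gripper is mounted at the origin on the work surface. World frame = base frame: x ahead of the robot, y to its left, z up, the work surface at z = 0. Lengths are in m, angles in rad, forces in N, time in s.
With the tool pointing down it reaches from about 0.3 to 0.775 m from the base axis. Payload 14.6 kg.
Tool frame: the origin (TCP) lies at the very end of the fingers, on their centre line; the grasp point (between the pads) lies 19 mm behind it; z points along the fingers, y is the direction in which the jaws open and shut (so a half turn about z gives the same grasp; the last joint's range is limited). The gripper opens to 94 mm and grips with 3 to 60 N. Pads are 16 mm wide; open, the fingers measure 119 mm over their backs; the gripper's body (75 mm by 177 mm) begins 78 mm behind the grasp point.
Start: joints at [1.183, 0.3, 1.521, -0, 1.321, -0.067], TCP at [0.173, 0.522, 0.205] pointing down, gripper open.
Joint ranges: [-3.03, 3.03], [-0.79, 2.21], [0.23, 2.52], [-1.04, 4.18], [0, 3.07], [-2.55, 2.55]. Speed limits (rad/s): [2.22, 2.22, 2.57, 3.14, 3.14, 3.14].

### API

Orientations are given as [roll, pitch, yaw] about the fixed x, y, z axes, in that order (R = Rz(yaw) Ry(pitch) Rx(roll)).
In Python, from station import ctrl, eyes gives the robot as it stands.
- The arm moves only by the tool jog_arm, never from a script. Its argument "moves" is a list of rows, each a list of 3 entries, a list of its own where there are three numbers: the shift along the world's x, y, z in mm, then the turn, a rotation vector about the world's x, y, z in units of 5 degrees (1.0 is 5 degrees), then the finger opening in mm, from 0 to 94. In form: [[[tx, ty, tz], [wx, wy, wz], jaw], ...]. A call has 1 to 5 rows; each row is the pose to reach, as a shift and turn from the pose commanded when the call began; what a row does not reach only later rows make up. A row lasts 1/12 s, in which the tool goes at most 41.7 mm and 7.16 degrees, less where a joint would pass 70% of its speed; a pose out of reach is approached as far as the arm can. A call with a gripper value outside its range is refused whole. The fingers move at their own pace and stop on an object; "squeeze" is the grip in N (left out, the last holds). Time passes only in rows, so rows that repeat a pose let the fingers close. It gives the time, the measured TCP pose, the force and the opening at its end, in the units of the state.
- ctrl.get_obs(): the state, without advancing time (a new reading comes with each control period).
- eyes.camera(name): name is "scene" or "top"; returns a dict with "frame" (384x512x3 uint8, red, green, blue), "vertical_fov" (degrees; the focal length in pixels is half the picture's height over the tangent of half this angle, whatever the lens; pixels are square), "cx", "cy" (the principal point, pixels), "k1" (the pictures are not rectified: a ray, as slopes to the right and down, at radius r is drawn at 1 + k1 r^2 times it, then the intrinsics apply), "eye" and "attitude" of the camera in the world. Camera axes: x right, y down, z forward; pixel columns grow to the right and rows downward; lengths in m; the calibration is good to about 2 mm. A picture is of the moment at which its call begins. There is no depth.
- ctrl.hand_in(): hands the job in, once; it reports no verdict.
The state is a dict: "time_s": time; "qpos": joint angles; "joint_vel": joint speeds; "tau": joint torques, N m; "ee_pos": TCP position; "eef_rot": TCP orientation; "force": force on the tool from outside, world axes, zero at the start; "moment": the same for the moment, N m; "grip_width": finger opening in m.
Only numpy, scipy, OpenCV 4.12 (cv2) and the standard library are available. Lean on these libraries where they do the work, as an engineer would, in place of code of your own. Each camera call takes 0.05 s, during which the arm holds its last target.

### The job

On the block-printing press, swing the folding crank right out from over the handwheel until it clicks open. Then use it to wind the wheel half a turn clockwise, seen from above, so that the platen comes down on the block; leave the crank open and let go.

Things in the scene. Friction and masses are not known exactly. Their poses are not given: they have to be found in the camera images.
- press: Grey iron press fixed to the table, base 130 x 170 mm, on top a flat 140 mm handwheel with a folding steel crank over it (the lower clamp with a plain wheel is not it). Origin on the table under the wheel's vertical axis, z up. The crank pivots about a vertical pin on the wheel, 35 mm from that axis, towards the press's +y while the wheel reads 0. All but the grip is below 180 mm.
- crank_grip (a point): The crank's grip: upright black round sleeve, 24 mm diameter, 179 to 231 mm above the table, spinning freely on its pin, so the hand need not turn with it. Point: on its axis, 207 mm up. It is 60 mm from the crank's pivot: folded, 25 mm from the wheel's axis on the press's -y side; swung out, 95 mm from the axis on the pivot's side.
- crank (a joint): Crank angle about its pivot on the wheel, rad: 0 folded (starts at 0 to 0.2), growing counter-clockwise from above. A spring catch (1 to 4 N at the grip, felt from about 1.9) snaps in behind the crank at about 3.05; it stops at 3.22 and once caught cannot fold back below 3.0. Released short of the catch it stays put.
- wheel (a joint): Handwheel angle, rad: 0 at the start (a stop), growing clockwise from above to a stop at 3.58; at 3.14, half a turn, the platen is on the block. While the crank is folded a post bars the wheel; a crank not yet caught tends to fold back under the pull. Needs 1 to 3 N at the swung-out grip; stays where left.
Not all that is in view belongs to the job. What is shaped like the press but turquoise is not meant.

How it is judged:
On the way, in this order (a step that is already met when the one before it is completed fails the run):
1. the crank is swung out and caught while the wheel is still at its start (value of joint crank above 2.95 rad and value of joint wheel below 0.35 rad), for 0.1 s.
2. the wheel is wound half a turn clockwise with the crank out (value of joint wheel above 2.8 rad and value of joint crank above 2.9 rad), for 0.2 s.
At the end, for the whole second after the job is handed in: The wheel stands at least 160 degrees clockwise from its start (half a turn is 180; its stop is at 205) and at rest, and the crank is still swung out to within 14 degrees of straight out (2.9 rad or more), held by its catch (all of step 2 and velocity of joint wheel between -0.1 and 0.1 rad/s); the robot touches nothing.
It also fails if it takes over 51 s, if anything falls off the work surface, if the arm or the gripper's body presses on something with over 40 N, if the wrist force passes 120 N, or if a joint passes its speed limit or range.

## Working session

There is one attempt and no reset: what is moved stays moved. The work goes in short steps, Python scripts to look and compute and a tool call to move; the robot and the scene stay as the last step left them, time stands still between calls to the robot, and variables do not carry over. Pictures are saved under pics/ and viewed, and the job is handed in when it is done.

Besides the shell and the picture viewer there is one more tool, called after "Request:" by a JSON object that holds its "api" and its "payload", one argument or row to a line. jog_arm: Moves the arm, as the interface text tells. Its arguments: {"type":"object","properties":{"moves":{"type":"array","items":{"type":"array"}},"squeeze":{"type":"number"}},"required":["moves"]}

```bash
mkdir -p pics; ls; python3 - <<'E'
from station import ctrl, eyes
import cv2
print(ctrl.get_obs())
for n in("scene","top"):
    c=eyes.camera(n); cv2.imwrite(f"pics/{n}0.png",cv2.resize(c["frame"][:,:,::-1],(800,600),interpolation=cv2.INTER_CUBIC))
    print({k:v for k,v in c.items() if k!="frame"})
E
```

```text
pics
{'time_s': 0.0, 'qpos': array([ 1.18338339e+00,  3.00509182e-01,  1.52158397e+00, -4.66015057e-06,
        1.32068680e+00, -6.65772303e-02]), 'joint_vel': array([ 6.69830914e-04, -2.42798413e-04,  7.96517016e-04,  7.27557527e-05,
        9.99984110e-04, -1.42941037e-03]), 'tau': array([ 8.45510949e-04, -5.31803906e+01, -3.52753866e+01,  7.08937598e-02,
        2.42470315e-02, -5.97136454e-05]), 'ee_pos': array([0.17334089, 0.52169467, 0.20486422]), 'eef_rot': array([-3.14040768e+00, -7.44849430e-05,  2.82075806e+00]), 'force': array([0.30968965, 0.03116057, 0.35214432]), 'moment': array([ 0.0675558 , -0.04289259,  0.03916931]), 'grip_width': 0.09378115585132392}
{'vertical_fov': 45.720934986610565, 'cx': 256.94070379416837, 'cy': 188.98347761020432, 'k1': -0.11560916978221054, 'eye': array([ 1.25084426, -0.57311737,  0.98550734]), 'attitude': array([-2.31217213,  0.00588307,  0.87083477])}
{'vertical_fov': 43.37578968541753, 'cx': 255.70673448576267, 'cy': 191.39383010736103, 'k1': 0.02297330246298652, 'eye': array([ 0.29145594, -0.01235777,  1.4877141 ]), 'attitude': array([-2.94001541e+00, -2.82891192e-03, -1.58217926e+00])}
```

View pics/scene0.png

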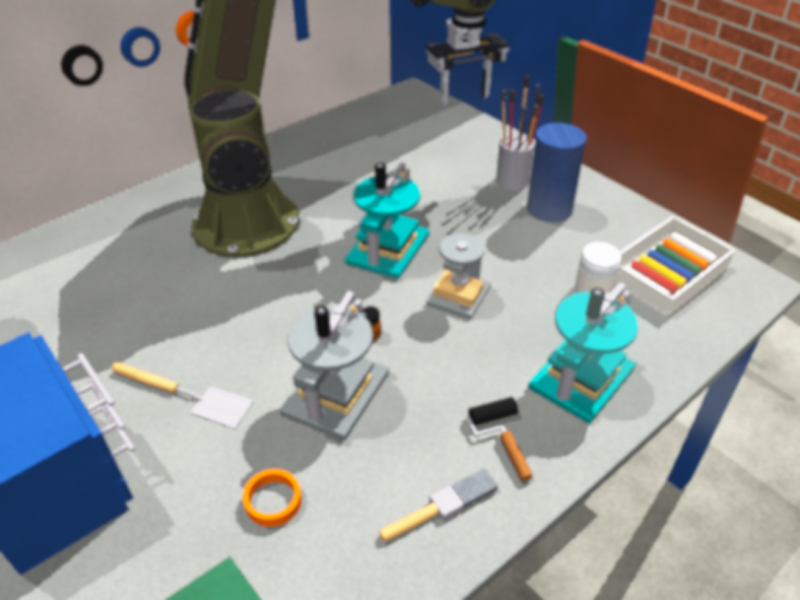

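View pics/top0.png

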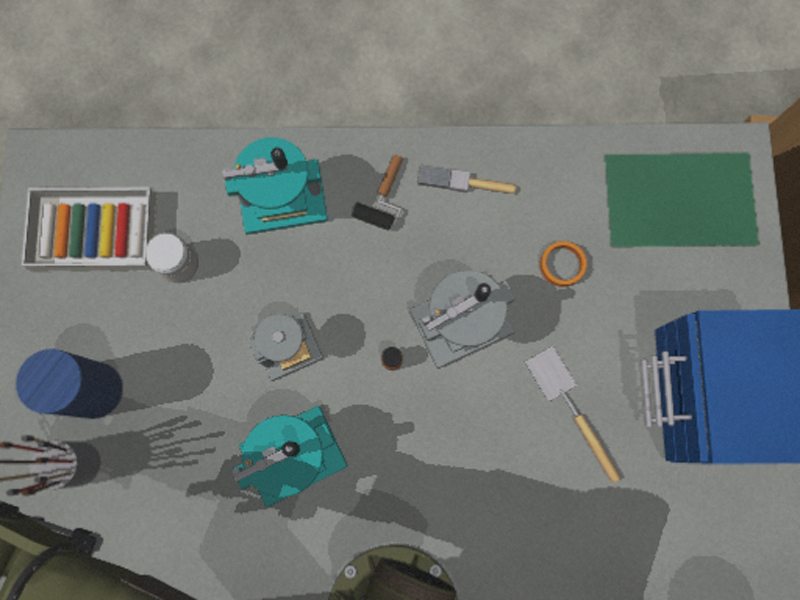

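The candidates are the grey press (top 465,310; scene 330,350), two turquoise presses (top 275,180 and 285,450) and a low grey clamp with a plain wheel (top 285,340). Only the grey press is both grey and fitted with a crank. I'll enlarge it to confirm.

```bash
cat > h.py <<'E'
from station import ctrl, eyes
import cv2, numpy as np
from scipy.spatial.transform import Rotation as Ro
def K(c):
    f=c["frame"].shape[0]/2/np.tan(np.radians(c["vertical_fov"])/2)
    return np.array([[f,0,c["cx"]],[0,f,c["cy"]],[0,0,1]])
def Rw(c): return Ro.from_euler('xyz',c["attitude"]).as_matrix()
def D(c): return np.array([c["k1"],0,0,0,0.])
def proj(c,P):
    R=Rw(c).T; return cv2.projectPoints(np.atleast_2d(np.array(P,float)),cv2.Rodrigues(R)[0],-R@c["eye"],K(c),D(c))[0][:,0]
def ray(c,uv):
    n=cv2.undistortPoints(np.array([[uv]],float),K(c),D(c))[0,0]
    return Rw(c)@np.array([n[0],n[1],1])
def atz(c,uv,z):
    d=ray(c,uv); return c["eye"]+d*(z-c["eye"][2])/d[2]
def crop(c,x,y,w,h,s,name):
    cv2.imwrite(name,cv2.resize(c["frame"][y:y+h,x:x+w,::-1],None,fx=s,fy=s,interpolation=cv2.INTER_CUBIC))
E
python3 - <<'E'
from h import *
t=eyes.camera("top"); s=eyes.camera("scene")
crop(t,250,160,100,75,8,"pics/tc.png"); crop(s,165,180,100,100,6,"pics/sc.png")
print(proj(t,[ctrl.get_obs()['ee_pos']]),proj(s,[ctrl.get_obs()['ee_pos']]))
E
```

```text
[[ 43.85370608 340.73668043]] [[297.26938282  64.18027684]]
```

View pics/tc.png

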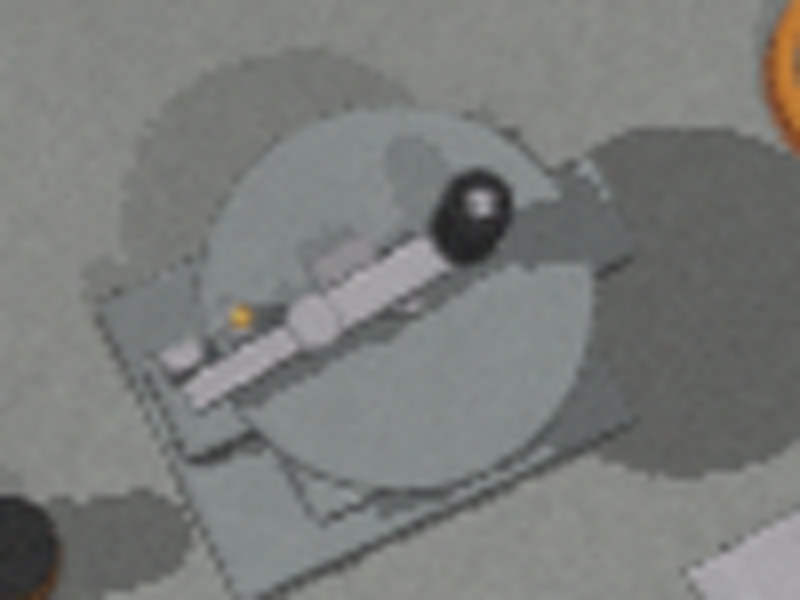

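View pics/sc.png

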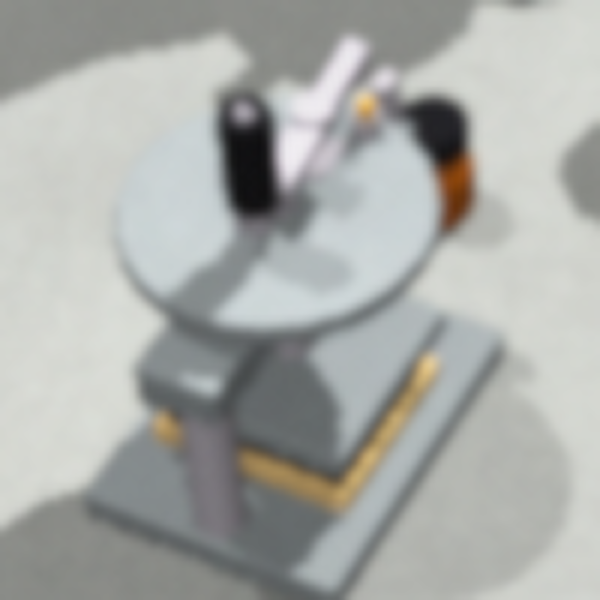

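The enlarged view shows a grey press with a wide handwheel. In the top crop the wheel centre is at about (398,298), the crank boss at (315,320) and the black upright grip at (475,210). This is the press meant.

```bash
python3 - <<'E'
from h import *
t=eyes.camera("top"); s=eyes.camera("scene")
T=lambda x,y:(250+(x+.5)/8-.5,160+(y+.5)/8-.5)
S=lambda x,y:(165+(x+.5)/6-.5,180+(y+.5)/6-.5)
for z in(.155,.165): 
  print('wheel',z,atz(t,T(398,298),z), np.linalg.norm(atz(t,T(203,298),z)-atz(t,T(592,298),z)), atz(s,S(280,205),z))
print('boss',atz(t,T(315,320),.178))
print('grip top',atz(t,T(483,203),.231),atz(s,S(243,108),.231))
print('grip bot',atz(s,S(258,207),.179), atz(t,T(463,240),.179))
E
```

```text
wheel 0.155 [ 0.54686787 -0.14163555  0.155     ] 0.13667963881454046 [ 0.54980731 -0.14170099  0.155     ]
wheel 0.165 [ 0.54495139 -0.14066552  0.165     ] 0.1356540652235226 [ 0.55824838 -0.1468956   0.165     ]
boss [ 0.53504291 -0.11054824  0.178     ]
grip top [ 0.56420746 -0.16351464  0.231     ] [ 0.56004415 -0.16050216  0.231     ]
grip bot [ 0.56510185 -0.161802    0.179     ] [ 0.5624646  -0.16240494  0.179     ]
```

```bash
python3 - <<'E'
from h import *
t=eyes.camera("top"); s=eyes.camera("scene")
T=lambda x,y:(250+(x+.5)/8-.5,160+(y+.5)/8-.5)
S=lambda x,y:(165+(x+.5)/6-.5,180+(y+.5)/6-.5)
for z in(0.008,.015):
  a=atz(t,T(632,420),z);b=atz(t,T(240,598),z);c=atz(t,T(98,308),z);d=atz(s,S(335,595),z); e=atz(s,S(85,505),z); f=atz(s,S(505,345),z)
  for n,p,q in(("y top",a,b),("x top",b,c),("y sc",d,f),("x sc",e,d)):
    v=q-p; print(n,np.linalg.norm(v),np.degrees(np.arctan2(v[1],v[0])))
  print(a,b,c,d,e,f,(a+c)/2,(e+f)/2)
v=np.array([0.5350-.5635,-.1105+.1625]);print(np.degrees(np.arctan2(v[1],v[0])))
E
```

```text
y top 0.16760312347544318 113.75492241710515
x top 0.1256321445550695 24.927660522985356
y sc 0.1627745753928591 113.39505234083347
x sc 0.12637399768819768 26.753260006490326
[ 0.52592132 -0.24514463  0.008     ] [ 0.45840654 -0.09174137  0.008     ] [ 0.57233487 -0.03879073  0.008     ] [ 0.63548134 -0.18788023  0.008     ] [ 0.52263526 -0.24476739  0.008     ] [ 0.57084866 -0.03848753  0.008     ] [ 0.5491281  -0.14196768  0.008     ] [ 0.54674196 -0.14162746  0.008     ]
y top 0.16681025283769155 113.75492241710513
x top 0.12503782365871638 24.9276605229854
y sc 0.1616089350137751 113.39505234083349
x sc 0.12546902445010993 26.753260006490336
[ 0.52481215 -0.2440434   0.015     ] [ 0.45761675 -0.09136583  0.015     ] [ 0.57100613 -0.03866568  0.015     ] [ 0.639888   -0.19063894  0.015     ] [ 0.52785002 -0.24711873  0.015     ] [ 0.57571816 -0.04231605  0.015     ] [ 0.54790914 -0.14135454  0.015     ] [ 0.55178409 -0.14471739  0.015     ]
118.72613066530434
```

Request:
{"api": "jog_arm", "payload": {
  "moves": [
    [[0,0,40],[0,0,0],94],
    [[0,0,80],[0,0,0],94],
    [[0,0,120],[0,0,0],94],
    [[20,-35,140],[0,0,0],94],
    [[40,-70,140],[0,0,0],94]
  ],
  "squeeze": 20
}}

```text
time_s: 0.82
ee_pos: [0.2126, 0.454, 0.3492]
eef_rot: [3.136, 0.001, 2.824]
force: [1.1, -0.3, -0.8]
grip_width: 0.0938
```

Request:
{"api": "jog_arm", "payload": {
  "moves": [
    [[20,-35,0],[0,0,0],94],
    [[40,-70,0],[0,0,0],94],
    [[60,-105,0],[0,0,0],94],
    [[80,-140,0],[0,0,0],94],
    [[100,-175,0],[0,0,0],94]
  ]
}}

```text
time_s: 1.23
ee_pos: [0.313, 0.2766, 0.3456]
eef_rot: [3.141, 0.0, 2.821]
force: [2.1, 0.2, 0.3]
grip_width: 0.0939
```

Request:
{"api": "jog_arm", "payload": {
  "moves": [
    [[20,-35,0],[0,0,0],94],
    [[40,-70,0],[0,0,0],94],
    [[60,-105,0],[0,0,0],94],
    [[80,-140,0],[0,0,0],94],
    [[100,-175,0],[0,0,0],94]
  ]
}}

```text
time_s: 1.65
ee_pos: [0.4131, 0.1014, 0.3457]
eef_rot: [3.141, 0.001, 2.821]
force: [0.7, 0.8, 0.8]
grip_width: 0.094
```

Request:
{"api": "jog_arm", "payload": {
  "moves": [
    [[20,-35,0],[0,0,0],94],
    [[40,-70,0],[0,0,0],94],
    [[60,-105,0],[0,0,0],94],
    [[80,-140,0],[0,0,0],94],
    [[100,-175,0],[0,0,0],94]
  ]
}}

```text
time_s: 2.07
ee_pos: [0.5132, -0.0737, 0.3455]
eef_rot: [3.142, 0.0, 2.821]
force: [1.0, 0.4, -0.0]
grip_width: 0.0939
```

Request:
{"api": "jog_arm", "payload": {
  "moves": [
    [[17,-29,0],[0,0,0],94],
    [[34,-60,0],[0,0,0],94],
    [[50,-88,0],[0,0,0],94],
    [[50,-88,-35],[0,0,0],94],
    [[50,-88,-70],[0,0,0],94]
  ]
}}

```text
time_s: 2.48
ee_pos: [0.5636, -0.1615, 0.2752]
eef_rot: [-3.142, 0.003, 2.819]
force: [0.2, 0.3, -1.6]
grip_width: 0.0942
```

```bash
python3 - <<'E'
from h import *
t=eyes.camera("top"); s=eyes.camera("scene")
crop(t,230,130,140,105,5,"pics/t1.png"); crop(s,140,130,140,105,5,"pics/s1.png")
o=ctrl.get_obs();print(o['ee_pos'],o['qpos'],o['force'])
E
```

```text
[ 0.56100162 -0.15940813  0.27002336] [-3.39650550e-01  3.42338385e-01  1.31660925e+00  2.39040044e-06
  1.49188803e+00 -1.58911369e+00] [-0.48750927  0.58270812  0.74459359]
```

View pics/s1.png

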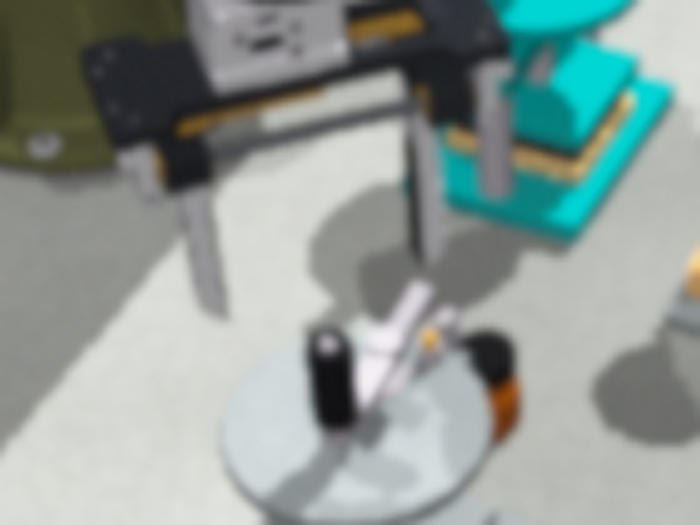

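Request:
{"api": "jog_arm", "payload": {
  "moves": [
    [[0,-1,-20],[0,0,0],94],
    [[0,-1,-40],[0,0,0],94],
    [[0,-1,-60],[0,0,0],94],
    [[0,-1,-70],[0,0,0],94],
    [[0,-1,-77],[0,0,0],94]
  ]
}}

```text
time_s: 3.0
ee_pos: [0.5629, -0.1605, 0.199]
eef_rot: [-3.142, 0.0, 2.821]
force: [0.7, 0.3, 0.2]
grip_width: 0.0939
```

Request:
{"api": "jog_arm", "payload": {
  "moves": [
    [[0,0,0],[0,0,0],94],
    [[0,0,0],[0,0,0],94]
  ]
}}

```text
time_s: 3.17
ee_pos: [0.563, -0.1607, 0.1998]
eef_rot: [-3.142, 0.001, 2.821]
force: [-0.4, 0.2, -0.1]
grip_width: 0.094
```

```bash
python3 - <<'E'
from h import *
t=eyes.camera("top"); s=eyes.camera("scene")
crop(t,230,130,140,105,5,"pics/t2.png"); crop(s,140,130,140,105,5,"pics/s2.png")
o=ctrl.get_obs();print(o['ee_pos'],o['force'])
E
```

```text
[ 0.56308765 -0.16074213  0.19988215] [-0.47611298  0.13595698 -0.11652262]
```

View pics/s2.png

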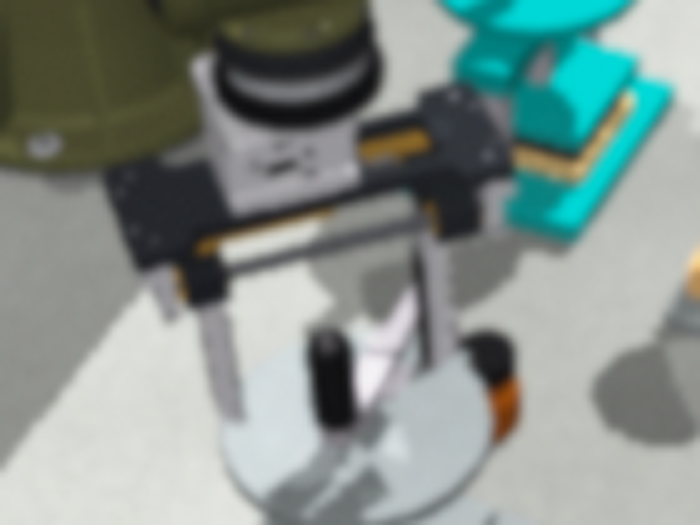

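The fingers straddle the grip, one on each side. I'll lower 9 mm and close.

Request:
{"api": "jog_arm", "payload": {
  "moves": [
    [[0,0,-5],[0,0,0],94],
    [[0,0,-9],[0,0,0],60],
    [[0,0,-9],[0,0,0],40],
    [[0,0,-9],[0,0,0],30],
    [[0,0,-9],[0,0,0],18]
  ],
  "squeeze": 20
}}

```text
time_s: 3.68
ee_pos: [0.5626, -0.1606, 0.1894]
eef_rot: [-3.142, -0.0, 2.821]
force: [0.8, 0.6, -0.1]
grip_width: 0.0709
```

Request:
{"api": "jog_arm", "payload": {
  "moves": [
    [[0,0,0],[0,0,0],18],
    [[0,0,0],[0,0,0],15],
    [[0,0,0],[0,0,0],15],
    [[0,0,0],[0,0,0],15],
    [[0,0,0],[0,0,0],15]
  ]
}}

```text
time_s: 4.1
ee_pos: [0.5626, -0.1607, 0.1894]
eef_rot: [-3.142, 0.0, 2.821]
force: [0.4, 0.6, 0.2]
grip_width: 0.0373
```

```bash
python3 - <<'E'
from h import *
t=eyes.camera("top"); s=eyes.camera("scene")
crop(t,230,130,140,105,5,"pics/t3.png"); crop(s,140,130,140,105,5,"pics/s3.png")
o=ctrl.get_obs();print(o['ee_pos'],o['force'],o['grip_width'])
E
```

```text
[ 0.56262677 -0.16064277  0.1894007 ] [-0.45840336  0.18686802 -1.35273653] 0.02921015112156894
```

View pics/s3.png

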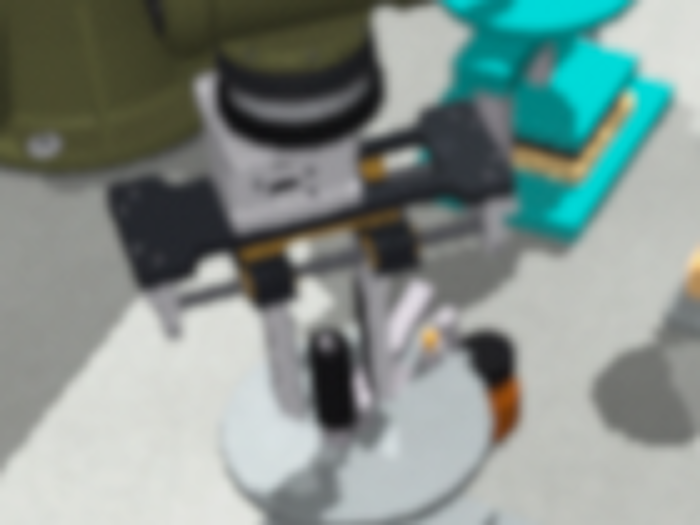

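Request:
{"api": "jog_arm", "payload": {
  "moves": [
    [[0,0,0],[0,0,0],15],
    [[0,0,0],[0,0,0],15],
    [[0,0,0],[0,0,0],15],
    [[0,0,0],[0,0,0],15]
  ]
}}

```text
time_s: 4.53
ee_pos: [0.5626, -0.1607, 0.1894]
eef_rot: [-3.142, 0.0, 2.821]
force: [1.0, -1.2, -0.9]
grip_width: 0.0237
```

```bash
python3 - <<'E'
from h import *
t=eyes.camera("top"); s=eyes.camera("scene")
crop(t,230,130,140,105,5,"pics/t4.png"); crop(s,140,130,140,105,5,"pics/s4.png")
o=ctrl.get_obs();print(o['ee_pos'],o['force'],o['grip_width'])
E
```

```text
[ 0.56261408 -0.16066034  0.1894061 ] [ 0.23413301 -0.19697375  0.39727142] 0.023805126877635
```

View pics/s4.png

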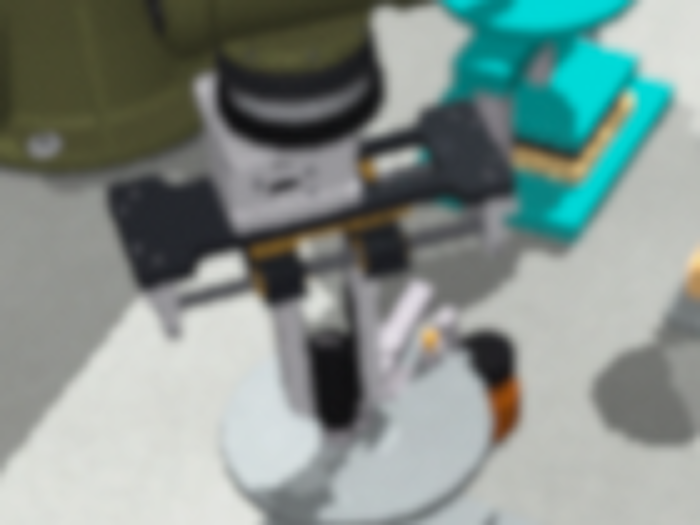

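View pics/t4.png

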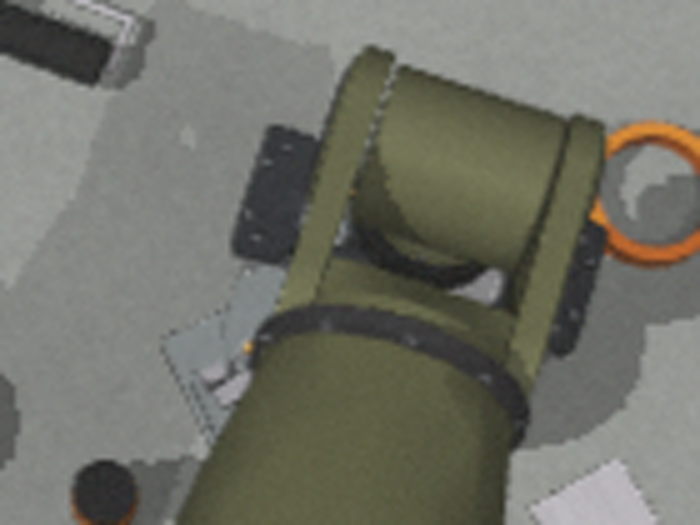

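The fingers hold the sleeve at a width of 23.8 mm. Next I'll work out the arc.

```bash
cat >> h.py <<'E'
def arc(P,r,a0,angs,off=(0,0)):
    p0=np.array(P)+r*np.array([np.cos(a0),np.sin(a0)])
    return [tuple(np.round(1000*(np.array(P)+r*np.array([np.cos(a),np.sin(a)])-p0-np.array(off)),1)) for a in angs]
E
python3 - <<'E'
from h import *
P=(.5335,-.110); a0=np.radians(-60)
for d in range(-60,126,12): print(d, arc(P,.060,a0,[np.radians(d)]))
E
```

```text
-60 [(np.float64(0.0), np.float64(0.0))]
-48 [(np.float64(10.1), np.float64(7.4))]
-36 [(np.float64(18.5), np.float64(16.7))]
-24 [(np.float64(24.8), np.float64(27.6))]
-12 [(np.float64(28.7), np.float64(39.5))]
0 [(np.float64(30.0), np.float64(52.0))]
12 [(np.float64(28.7), np.float64(64.4))]
24 [(np.float64(24.8), np.float64(76.4))]
36 [(np.float64(18.5), np.float64(87.2))]
48 [(np.float64(10.1), np.float64(96.6))]
60 [(np.float64(0.0), np.float64(103.9))]
72 [(np.float64(-11.5), np.float64(109.0))]
84 [(np.float64(-23.7), np.float64(111.6))]
96 [(np.float64(-36.3), np.float64(111.6))]
108 [(np.float64(-48.5), np.float64(109.0))]
120 [(np.float64(-60.0), np.float64(103.9))]
```

Request:
{"api": "jog_arm", "payload": {
  "moves": [
    [[5,3.5,0],[0,0,0],15],
    [[10,7.5,0],[0,0,0],15],
    [[14.5,12,0],[0,0,0],15],
    [[18.5,16.5,0],[0,0,0],15],
    [[18.5,16.5,0],[0,0,0],15]
  ]
}}

```text
time_s: 5.05
ee_pos: [0.5818, -0.1429, 0.1893]
eef_rot: [3.141, -0.0, 2.822]
force: [-0.4, 1.0, 1.2]
grip_width: 0.0231
```

Request:
{"api": "jog_arm", "payload": {
  "moves": [
    [[6.5,11,0],[0,0,0],15],
    [[10,23,0],[0,0,0],15],
    [[11.5,35.5,0],[0,0,0],15],
    [[10,48,0],[0,0,0],15],
    [[10,48,0],[0,0,0],15]
  ]
}}

```text
time_s: 5.47
ee_pos: [0.5911, -0.0934, 0.1895]
eef_rot: [3.141, 0.0, 2.823]
force: [0.5, 1.5, -2.2]
grip_width: 0.0238
```

```bash
python3 - <<'E'
from h import *
s=eyes.camera("scene")
crop(s,140,130,140,105,5,"pics/s5.png")
o=ctrl.get_obs();print(o['ee_pos'],o['force'],o['grip_width'])
E
```

```text
[ 0.59128623 -0.09441381  0.1894848 ] [ 2.44821485  0.55736385 -0.97643709] 0.023445505109714198
```

View pics/s5.png

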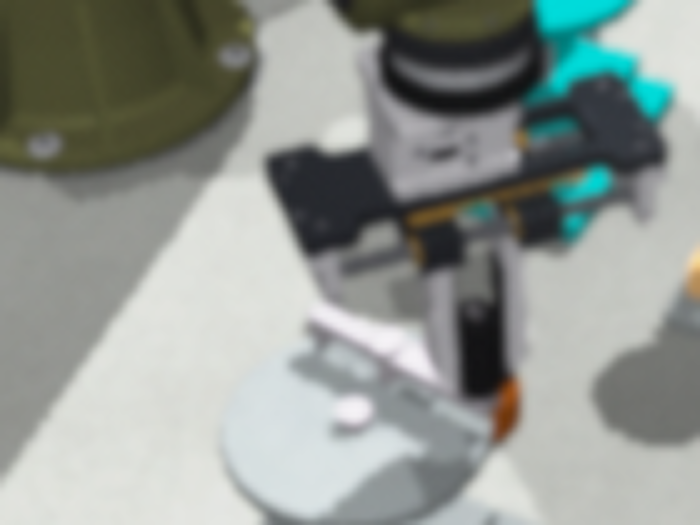

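The crank is swinging with the grip held, and forces are low. Continuing.

Request:
{"api": "jog_arm", "payload": {
  "moves": [
    [[-4,12,0],[0,0,0],15],
    [[-10,23,0],[0,0,0],15],
    [[-18.5,32,0],[0,0,0],15],
    [[-28.5,39.5,0],[0,0,0],15],
    [[-28.5,39.5,0],[0,0,0],15]
  ]
}}

```text
time_s: 5.93
ee_pos: [0.5612, -0.0572, 0.1894]
eef_rot: [-3.138, 0.001, 2.821]
force: [-3.5, -8.8, -2.1]
grip_width: 0.0235
```

Request:
{"api": "jog_arm", "payload": {
  "moves": [
    [[-5.5,3,0],[0,0,0],15],
    [[-11.5,5,0],[0,0,0],15],
    [[-17.5,6.5,0],[0,0,0],15],
    [[-24,7.5,0],[0,0,0],15],
    [[-30,8,0],[0,0,0],15]
  ]
}}

```text
time_s: 6.35
ee_pos: [0.532, -0.0477, 0.1895]
eef_rot: [3.14, 0.0, 2.821]
force: [1.0, 5.3, 1.4]
grip_width: 0.0235
```

```bash
python3 - <<'E'
from h import *
s=eyes.camera("scene")
crop(s,140,130,140,105,5,"pics/s6.png")
o=ctrl.get_obs();print(o['ee_pos'],o['force'],o['grip_width'])
E
```

```text
[ 0.53130972 -0.04768405  0.18956665] [-0.39951894  6.23257467  1.8040425 ] 0.0235119713982198
```

View pics/s6.png

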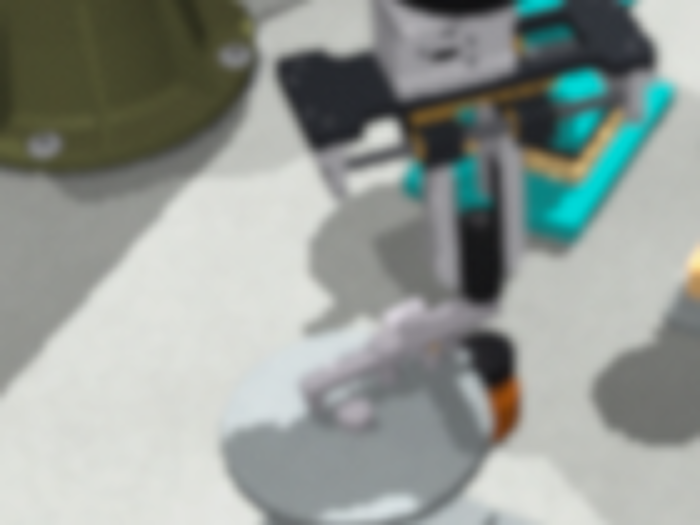

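Request:
{"api": "jog_arm", "payload": {
  "moves": [
    [[-6,1,0],[0,0,0],15],
    [[-12.5,0.5,0],[0,0,0],15],
    [[-18.5,-1.5,0],[0,0,0],15],
    [[-24,-3.5,0],[0,0,0],15],
    [[-27,-5,0],[0,0,0],15]
  ]
}}

```text
time_s: 6.82
ee_pos: [0.5043, -0.0526, 0.1895]
eef_rot: [3.14, -0.002, 2.821]
force: [-5.4, 12.6, 5.0]
grip_width: 0.024
```

```bash
python3 - <<'E'
from h import *
s=eyes.camera("scene")
crop(s,140,130,140,105,5,"pics/s7.png")
o=ctrl.get_obs();print(o['ee_pos'],o['force'],o['grip_width'])
E
```

```text
[ 0.50405256 -0.05268915  0.18949681] [-5.49515282 11.26676872  4.42257826] 0.023690013472684866
```

View pics/s7.png

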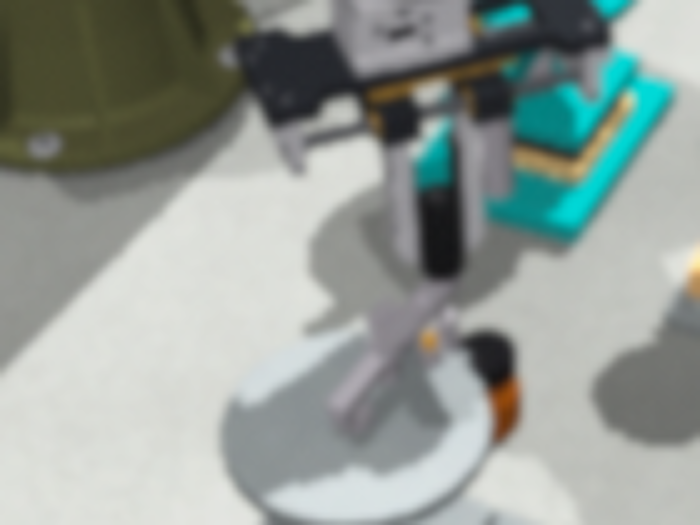

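```bash
python3 - <<'E'
from h import *
from scipy.optimize import least_squares
p=np.array([(0.5626,-0.1607),(0.5912,-0.0944),(0.5313,-0.0477),(0.50405,-0.0527),(0.5818,-0.1429),(0.5612,-0.0572)])
for r in(.06,None):
  f=lambda v:np.hypot(*(p-v[:2]).T)-(v[2] if r is None else r)
  v=least_squares(f,[.53,-.11,.06],x_scale=.01).x; print(v,f(v)*1e3)
  d=p-v[:2]; print(np.degrees(np.arctan2(d[:,1],d[:,0])))
E
```

```text
[ 0.53209953 -0.10805748  0.06      ] [ 0.84007026  0.65799694  0.3627717   2.05824808  0.69710438 -1.40545716]
[-59.91249044  13.01201727  90.75892559 116.87124509 -35.03238178
  60.22195848]
[ 0.53038083 -0.10897145  0.06145706] [-0.51514076  1.0833093  -0.17872054  0.67013485  0.14713663 -1.20671949]
[-58.08325559  13.47332659  89.1405393  115.0760826  -33.4185256
  59.23496921]
```

Request:
{"api": "jog_arm", "payload": {
  "moves": [
    [[-2,1,0],[0,0,0],15],
    [[-4,0.5,0],[0,0,0],15],
    [[-5.5,0,0],[0,0,0],15],
    [[-5.5,0,0],[0,0,0],15],
    [[-5.5,0,0],[0,0,0],15]
  ]
}}

```text
time_s: 7.28
ee_pos: [0.5, -0.0541, 0.1894]
eef_rot: [-3.141, 0.0, 2.82]
force: [1.7, -3.5, 1.1]
grip_width: 0.0238
```

```bash
python3 - <<'E'
from h import *
s=eyes.camera("scene");t=eyes.camera("top")
crop(s,165,165,100,75,8,"pics/s8.png");crop(t,240,140,100,75,8,"pics/t8.png")
o=ctrl.get_obs();print(o['ee_pos'],o['force'],o['grip_width'])
E
```

```text
[ 0.50014478 -0.05396069  0.18936769] [ 1.14327271 -3.89651584  0.94462201] 0.02357882279533612
```

View pics/s8.png

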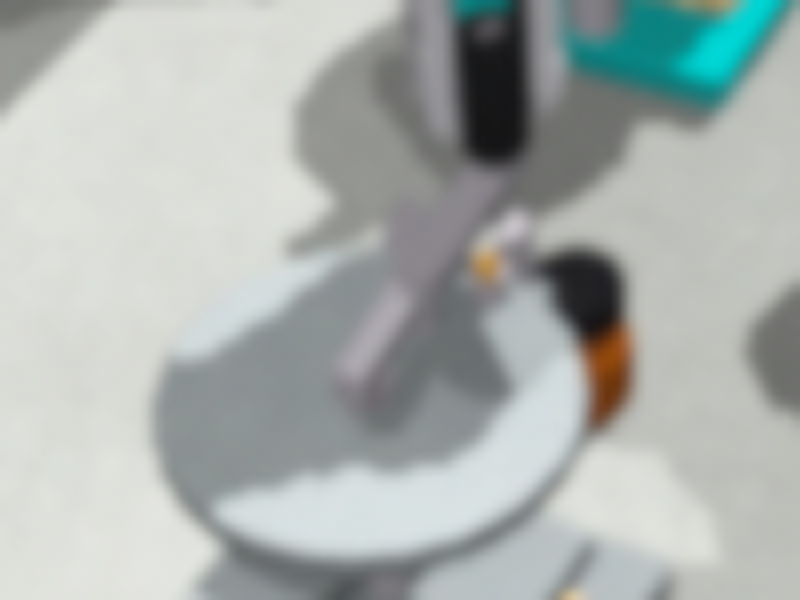

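View pics/t8.png

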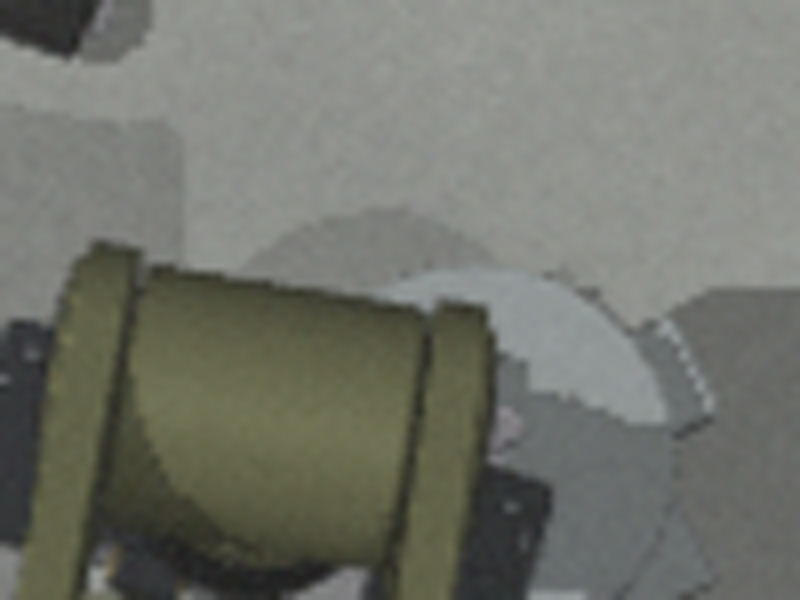

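Request:
{"api": "jog_arm", "payload": {
  "moves": [
    [[-1.5,-0.5,0],[0,0,0],15],
    [[-3,-1,0],[0,0,0],15],
    [[-3.5,-1.5,0],[0,0,0],15],
    [[-3.5,-1.5,0],[0,0,0],15]
  ]
}}

```text
time_s: 7.72
ee_pos: [0.498, -0.055, 0.1896]
eef_rot: [3.14, 0.004, 2.821]
force: [13.9, -2.2, -5.1]
grip_width: 0.0231
```

```bash
python3 - <<'E'
from h import *
o=ctrl.get_obs();print(o['ee_pos'],o['force'],o['grip_width'])
E
```

```text
[ 0.49795549 -0.0550187   0.18957184] [13.86672654 -2.1965313  -5.10657016] 0.023145764675666515
```

The crank is hard on its stop: 14 N reaction against at most 4 N for the catch. Next I'll wind clockwise about the wheel axis.

```bash
python3 - <<'E'
from h import *
A=(.547,-.140); a0=np.radians(121)
for d in range(121,-80,-8): print(d, *map(float,arc(A,.097,a0,[np.radians(d)])[0]))
E
```

```text
121 0.0 0.0
113 12.1 6.1
105 24.9 10.5
97 38.1 13.1
89 51.7 13.8
81 65.1 12.7
73 78.3 9.6
65 91.0 4.8
57 102.8 -1.8
49 113.6 -9.9
41 123.2 -19.5
33 131.3 -30.3
25 137.9 -42.2
17 142.7 -54.8
9 145.8 -68.0
1 146.9 -81.5
-7 146.2 -95.0
-15 143.7 -108.3
-23 139.2 -121.0
-31 133.1 -133.1
-39 125.3 -144.2
-47 116.1 -154.1
-55 105.6 -162.6
-63 94.0 -169.6
-71 81.5 -174.9
-79 68.5 -178.4
```

Request:
{"api": "jog_arm", "payload": {
  "moves": [
    [[6,3,0],[0,0,0],15],
    [[12,6,0],[0,0,0],15],
    [[18.5,8.5,0],[0,0,0],15],
    [[25,10.5,0],[0,0,0],15],
    [[25,10.5,0],[0,0,0],15]
  ]
}}

```text
time_s: 8.13
ee_pos: [0.5225, -0.046, 0.1893]
eef_rot: [-3.139, 0.001, 2.82]
force: [3.3, -13.2, 0.7]
grip_width: 0.0237
```

```bash
python3 - <<'E'
from h import *
s=eyes.camera("scene")
crop(s,140,140,140,105,5,"pics/s9.png")
o=ctrl.get_obs();print(o['ee_pos'],o['force'],o['grip_width'])
E
```

```text
[ 0.52215365 -0.04602142  0.18929693] [  3.0784897  -12.417972     0.83026675] 0.02350600928929669
```

View pics/s9.png

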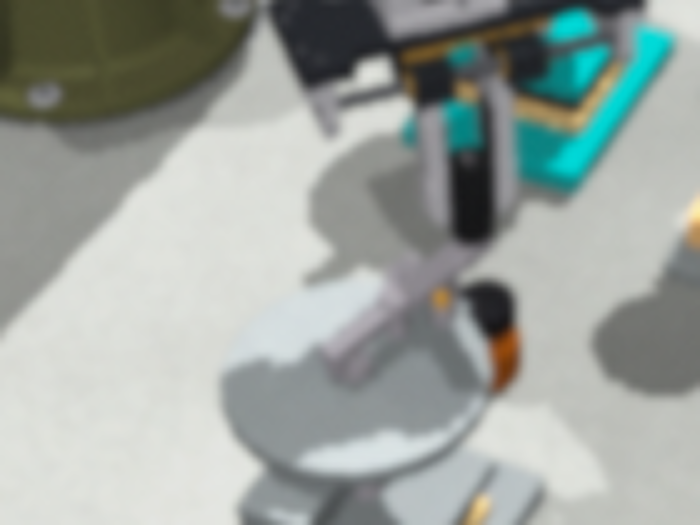

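Request:
{"api": "jog_arm", "payload": {
  "moves": [
    [[6.5,0.5,0],[0,0,0],15],
    [[13,0.5,0],[0,0,0],15],
    [[20,1,0],[0,0,0],15],
    [[26.5,1,0],[0,0,0],15],
    [[26.5,1,0],[0,0,0],15]
  ]
}}

```text
time_s: 8.6
ee_pos: [0.5488, -0.0444, 0.1893]
eef_rot: [-3.14, 0.0, 2.821]
force: [-0.0, -6.8, 3.3]
grip_width: 0.0237
```

```bash
python3 - <<'E'
from h import *
s=eyes.camera("scene")
crop(s,140,140,140,105,5,"pics/s10.png")
o=ctrl.get_obs();print(o['ee_pos'],o['force'],o['grip_width'])
E
```

```text
[ 0.5485373  -0.04435254  0.18933264] [-1.10750373 -8.55693906  1.97225821] 0.0237041034567358
```

View pics/s10.png

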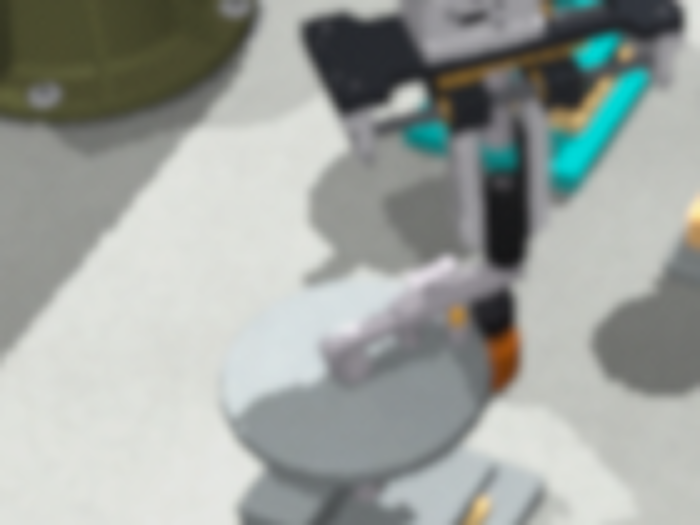

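The yellow dot on the wheel has moved with the crank, from (440,298) to (458,318), so the wheel is winding and the crank is still straight out. Continuing.

Request:
{"api": "jog_arm", "payload": {
  "moves": [
    [[13.5,-2,0],[0,0,0],15],
    [[26.5,-5.5,0],[0,0,0],15],
    [[39,-10,0],[0,0,0],15],
    [[50.5,-17,0],[0,0,0],15],
    [[50.5,-17,0],[0,0,0],15]
  ]
}}

```text
time_s: 9.07
ee_pos: [0.5991, -0.0628, 0.1892]
eef_rot: [-3.139, -0.001, 2.819]
force: [-7.5, -10.2, 5.9]
grip_width: 0.0237
```

Request:
{"api": "jog_arm", "payload": {
  "moves": [
    [[10.5,-8,0],[0,0,0],15],
    [[20,-17.5,0],[0,0,0],15],
    [[28,-28.5,0],[0,0,0],15],
    [[34.5,-40,0],[0,0,0],15],
    [[34.5,-40,0],[0,0,0],15]
  ]
}}

```text
time_s: 9.48
ee_pos: [0.632, -0.1033, 0.189]
eef_rot: [-3.139, -0.004, 2.819]
force: [-15.5, -6.4, 8.3]
grip_width: 0.0236
```

```bash
python3 - <<'E'
from h import *
s=eyes.camera("scene")
crop(s,140,140,140,105,5,"pics/s11.png")
o=ctrl.get_obs();print(o['ee_pos'],o['force'],o['grip_width'])
E
```

```text
[ 0.63170012 -0.10256026  0.18902993] [-16.72099524  -7.03985304   8.49238383] 0.023593277390099116
```

View pics/s11.png

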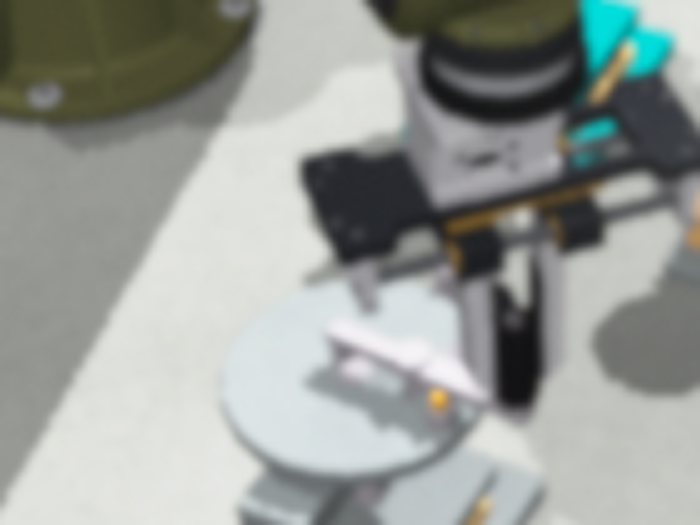

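```bash
python3 - <<'E'
from h import *
A=np.array((.5437,-.141)); C=np.array((.6336,-.1023))
for d in range(25,-84,-8):
  a=np.radians(d); print(d, np.round(1000*(A+.095*np.array([np.cos(a),np.sin(a)])-C),1))
E
```

```text
25 [-3.8  1.4]
17 [  0.9 -10.9]
9 [  3.9 -23.8]
1 [  5.1 -37. ]
-7 [  4.4 -50.3]
-15 [  1.9 -63.3]
-23 [ -2.5 -75.8]
-31 [ -8.5 -87.6]
-39 [-16.1 -98.5]
-47 [ -25.1 -108.2]
-55 [ -35.4 -116.5]
-63 [ -46.8 -123.3]
-71 [ -59.  -128.5]
-79 [ -71.8 -132. ]
```

Request:
{"api": "jog_arm", "payload": {
  "moves": [
    [[1,-11,0],[0,0,0],15],
    [[4,-24,0],[0,0,0],15],
    [[5,-37,0],[0,0,0],15],
    [[4.5,-50,0],[0,0,0],15],
    [[4.5,-50,0],[0,0,0],15]
  ]
}}

```text
time_s: 9.95
ee_pos: [0.6376, -0.1534, 0.1894]
eef_rot: [-3.141, 0.001, 2.819]
force: [2.4, -1.2, 3.9]
grip_width: 0.0236
```

Request:
{"api": "jog_arm", "payload": {
  "moves": [
    [[-2.5,-13,0],[0,0,0],15],
    [[-7,-25.5,0],[0,0,0],15],
    [[-13,-37.5,0],[0,0,0],15],
    [[-20.5,-48.5,0],[0,0,0],15],
    [[-20.5,-48.5,0],[0,0,0],15]
  ]
}}

```text
time_s: 10.37
ee_pos: [0.6159, -0.2013, 0.1895]
eef_rot: [-3.141, 0.0, 2.819]
force: [2.2, -2.9, 2.3]
grip_width: 0.0238
```

```bash
python3 - <<'E'
from h import *
s=eyes.camera("scene")
crop(s,140,150,140,105,5,"pics/s12.png")
o=ctrl.get_obs();print(o['ee_pos'],o['force'],o['grip_width'],o['qpos'])
E
```

```text
[ 0.61658133 -0.20048586  0.18957328] [ 4.07098794 -3.34214671  1.36186365] 0.02337054109107242 [-3.70573042e-01  5.33888093e-01  1.23033740e+00 -6.86014930e-04
  1.37672983e+00 -1.61867277e+00]
```

View pics/s12.png

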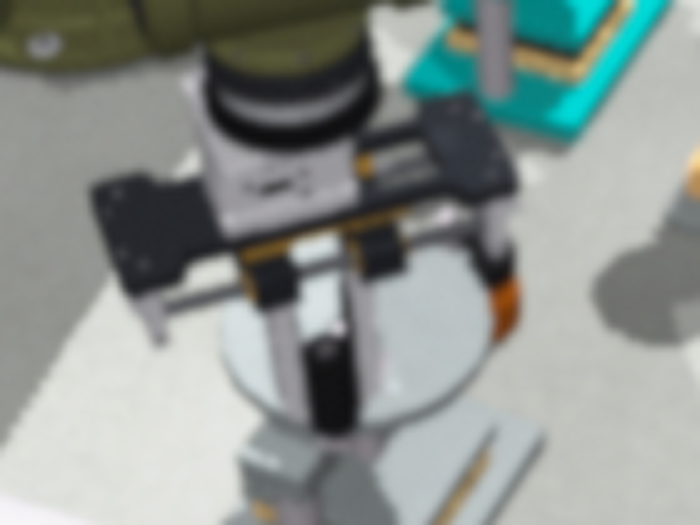

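Request:
{"api": "jog_arm", "payload": {
  "moves": [
    [[-9,-10,0],[0,0,0],15],
    [[-19,-18.5,0],[0,0,0],15],
    [[-30.5,-25.5,0],[0,0,0],15],
    [[-39,-29.5,0],[0,0,0],15],
    [[-46,-32,0],[0,0,0],15]
  ]
}}

```text
time_s: 10.83
ee_pos: [0.5705, -0.2309, 0.1894]
eef_rot: [3.141, -0.0, 2.821]
force: [0.9, 0.6, 2.7]
grip_width: 0.0236
```

Request:
{"api": "jog_arm", "payload": {
  "moves": [
    [[0,0,0],[0,0,0],15],
    [[0,0,0],[0,0,0],15]
  ]
}}

```text
time_s: 11.0
ee_pos: [0.571, -0.2308, 0.1894]
eef_rot: [-3.142, -0.001, 2.821]
force: [-0.4, 0.7, 3.2]
grip_width: 0.0237
```

```bash
python3 - <<'E'
from h import *
s=eyes.camera("scene");t=eyes.camera("top")
crop(s,140,150,140,105,5,"pics/s13.png");crop(t,250,150,140,105,5,"pics/t13.png")
o=ctrl.get_obs();print(o['ee_pos'],o['force'],o['grip_width'])
d=o['ee_pos'][:2]-np.array((.5437,-.141));print(np.hypot(*d),np.degrees(np.arctan2(d[1],d[0])))
E
```

```text
[ 0.57134203 -0.23077847  0.18935719] [-0.65302284  0.45418734  2.72803115] 0.023846829220262006
0.09393750665628875 -72.88684538799286
```

View pics/s13.png

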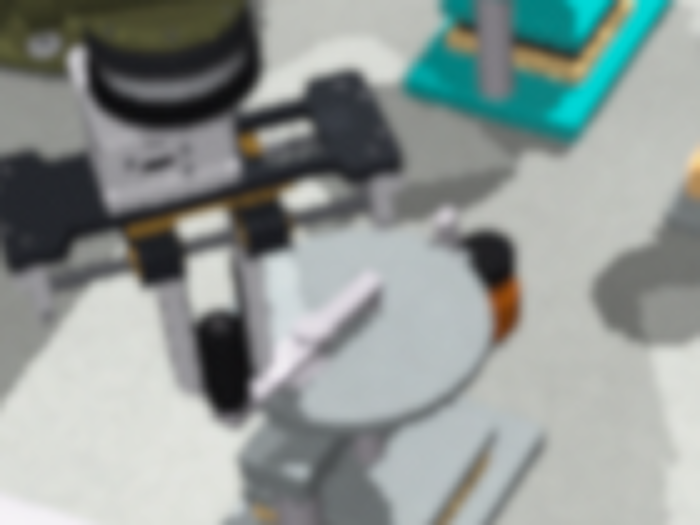

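View pics/t13.png

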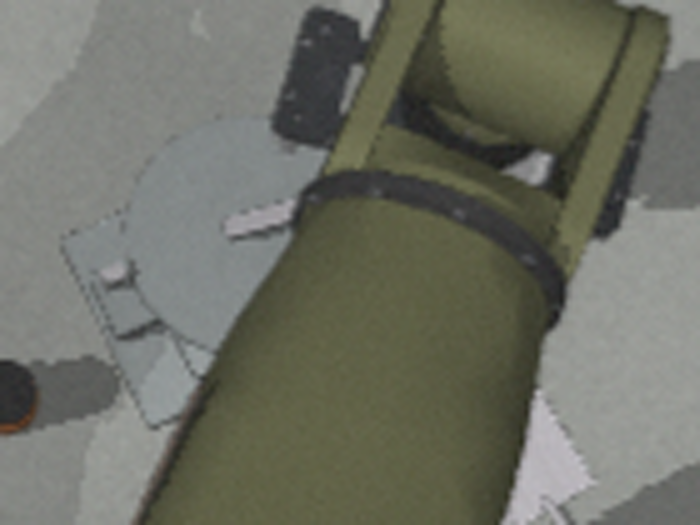

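The boss is now on the far side of the wheel from where it started and the crank points straight out. Opening the fingers.

Request:
{"api": "jog_arm", "payload": {
  "moves": [
    [[0,0,0],[0,0,0],40],
    [[0,0,0],[0,0,0],60],
    [[0,0,0],[0,0,0],70],
    [[0,0,0],[0,0,0],70],
    [[0,0,0],[0,0,0],70]
  ]
}}

```text
time_s: 11.52
ee_pos: [0.5711, -0.2311, 0.1892]
eef_rot: [-3.142, -0.0, 2.821]
force: [0.6, 0.1, -0.2]
grip_width: 0.0538
```

Request:
{"api": "jog_arm", "payload": {
  "moves": [
    [[0,0,0],[0,0,0],70],
    [[0,0,0],[0,0,0],70],
    [[0,0,10],[0,0,0],70],
    [[0,0,30],[0,0,0],70],
    [[0,0,60],[0,0,0],70]
  ]
}}

```text
time_s: 11.93
ee_pos: [0.5704, -0.2308, 0.2486]
eef_rot: [3.141, -0.004, 2.821]
force: [-0.5, -0.2, 0.0]
grip_width: 0.0702
```

Request:
{"api": "jog_arm", "payload": {
  "moves": [
    [[0,0,35],[0,0,0],70],
    [[0,0,70],[0,0,0],70],
    [[0,30,90],[0,0,0],70],
    [[0,65,90],[0,0,0],70],
    [[0,100,90],[0,0,0],70]
  ]
}}

```text
time_s: 12.35
ee_pos: [0.571, -0.1304, 0.3416]
eef_rot: [3.141, 0.003, 2.819]
force: [1.4, 0.7, 0.6]
grip_width: 0.0698
```

Request:
{"api": "jog_arm", "payload": {
  "moves": [
    [[-20,35,0],[0,0,0],70],
    [[-40,70,0],[0,0,0],70],
    [[-60,105,0],[0,0,0],70],
    [[-80,140,0],[0,0,0],70],
    [[-100,175,0],[0,0,0],70]
  ]
}}

```text
time_s: 12.77
ee_pos: [0.4697, 0.0452, 0.3403]
eef_rot: [3.141, 0.001, 2.821]
force: [1.4, 0.4, -0.1]
grip_width: 0.0701
```

Request:
{"api": "jog_arm", "payload": {
  "moves": [
    [[-10,35,0],[0,0,0],70],
    [[-20,70,0],[0,0,0],70],
    [[-30,105,0],[0,0,0],70],
    [[-30,105,0],[0,0,0],70],
    [[-30,105,0],[0,0,0],70]
  ]
}}

```text
time_s: 13.18
ee_pos: [0.4406, 0.1501, 0.3403]
eef_rot: [3.141, 0.001, 2.824]
force: [-0.2, -0.1, -0.5]
grip_width: 0.0703
```

```bash
python3 - <<'E'
from h import *
s=eyes.camera("scene");t=eyes.camera("top")
crop(s,140,150,140,105,5,"pics/s14.png");crop(t,250,140,120,90,6,"pics/t14.png")
o=ctrl.get_obs();print(o['time_s'],o['ee_pos'],o['force'],o['grip_width'])
E
```

```text
13.2833 [0.44126371 0.14834882 0.33985421] [-0.27702857  0.05790597  0.3109038 ] 0.07001223813985294
```

View pics/t14.png

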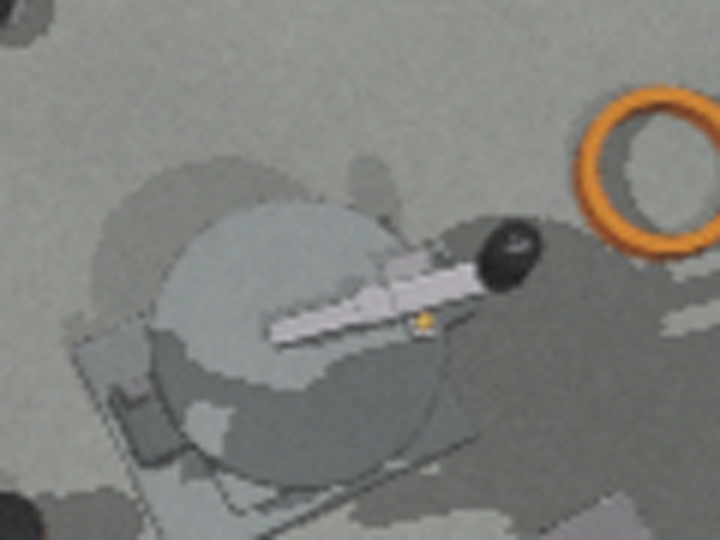

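View pics/s14.png

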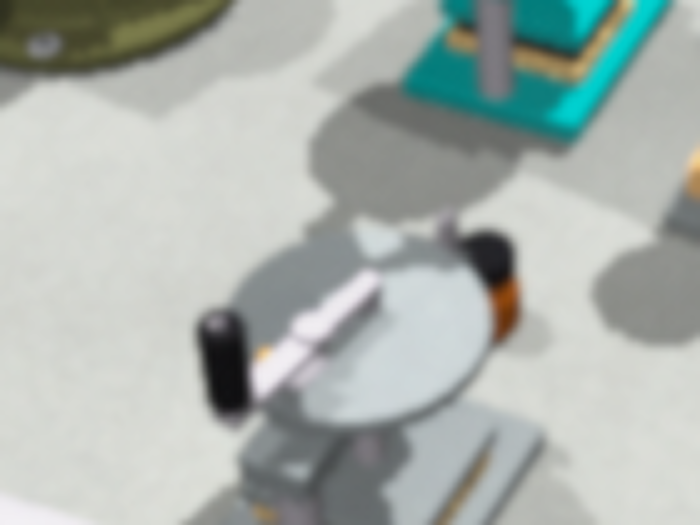

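```bash
python3 - <<'E'
from h import *
t=eyes.camera("top")
T0=lambda x,y:(250+(x+.5)/8-.5,160+(y+.5)/8-.5)
T=lambda x,y:(250+(x+.5)/6-.5,140+(y+.5)/6-.5)
ang=lambda v:np.degrees(np.arctan2(v[1],v[0]))
w0=atz(t,T0(398,298),.163); w=atz(t,T((150+445)/2,(200+488)/2),.163)
d0=atz(t,T0(240,317),.172)-w0; d=atz(t,T(425,321),.172)-w
b0=atz(t,T0(315,320),.178)-w0; bw=atz(t,T(375,300),.178); b=bw-w
g=atz(t,T(520,238),.231); g0=atz(t,T0(483,203),.231)
print(w0,w,'dot',ang(d0),ang(d),'boss',ang(b0),ang(b),np.hypot(*b[:2])); print('crank dir',ang(g0-w0-b0),ang(g-bw), np.hypot(*(g-bw)[:2]),g)
E
```

```text
[ 0.54533468 -0.14085953  0.163     ] [ 0.54504274 -0.14044333  0.163     ] dot 97.99135918332725 -81.74465119701213 boss 108.75420208921416 -63.489619155960305 0.039051002372968206
crank dir -61.16177765919393 -74.33642558018839 0.0611502280177981 [ 0.5789834  -0.23426759  0.231     ]
```

```bash
python3 -c "
from station import ctrl
print(ctrl.hand_in())"
```

```text
the job is handed in; nothing more can be done
None
```

I swung the grey press's crank out to its stop, wound the wheel about half a turn clockwise, let go, backed the arm off clear and handed the job in at about 13.3 s.

- **Crank opening:** pushing further on the opened crank met about 14 N. That is well above the catch's 4 N, so I took it for the stop at 3.22 rad. I neither heard nor saw the catch click.
- **Forces:** the highest I read was about 20 N, while the circle I was steering was a few millimetres off. I corrected the wheel axis by about 3 mm part-way round.
- **Wheel angle:** two readings from the last top picture disagree. The yellow mark on the wheel gives about 180° and the crank boss about 172°; both are above the 160° needed.
- **Crank angle:** I estimate about 2.97 rad, good to a few degrees. That is close to the catch's lower limit of 3.0 and above the 2.9 needed. I infer it is caught, because it did not fold back during the whole wind.
- **Arm:** nothing was touching it at the end; the force reading was near zero.

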